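# Zero the wavelength dial and store the setting

## Task

Set the dial on top of the grey instrument: push its upright black stud round with a fingertip until the arrow on the dial lines up with the long zero line of the scale collar around it, then press the round key on the instrument down to its stop to store the setting and let go. Only push and press: do not pull the dial up, do not press the key before the arrow is on the line, and leave everything else where it stands.

Things in the scene. Friction and masses are not known exactly. Their poses are not given: they have to be found in the camera images.
- dial_unit: Low grey instrument casing fixed to the worktop, 235 (x) x 310 (y) x 60 mm high, with a flat round dial on its top and one push key. Origin: centre of its underside; x points to its back (away from the robot at yaw 0), y to its left, z up. In this frame the dial axis is at x 0, y +45 mm and the key at x -70, y -108 mm.
- dial (a joint): Turning of the dial plate about its vertical axis, in rad, counter-clockwise seen from above positive. It turns freely for more than a full turn either way; friction (about 0.09 N m, so 2 N at the stud) makes it stay where it is left. It is only the dial's turning, not the angle to the zero line.
- dial_axis (a point): Point on the dial's vertical turning axis, at the plate's upper face. The plate is an aluminium disc of 141 mm diameter, upper face 72 mm above the worktop, with a small dark cap of 32 mm diameter and 4.5 mm height at its centre.
- stud (a point): Centre of the top of the upright black finger stud on the dial plate: 14 mm in diameter (foot flared to 22 mm in the lowest 4 mm), 30 mm high above the plate, its top 102 mm above the worktop. It stands 48 mm from the axis, exactly opposite the arrow, and goes round with the dial.
- dial_arrow (a point): Tip of the black arrow on the dial plate, at the plate's rim, 70 mm from the axis, 68 mm above the worktop. The arrow points straight outward, away from the stud.
- zero_line (a point): Inner end of the long zero line on the black scale collar, 70 mm from the dial axis, 68 mm above the worktop: the point that the arrow tip must meet. The zero line is white, 3.6 mm wide, much longer than the other scale lines (one each 10 degrees), and runs out on to a tab of 16 mm width at the collar's edge. The collar is fixed, flat, 190 mm in diameter, its upper face 66 mm above the worktop, and may be set at any angle.
- dial_clutch (a joint): How far the whole dial has been pulled up, in m, 0 to 0.012; a spring (about 8 N in all with the weight) holds it at 0. It must stay down.
- store_key (a joint): Travel of the key, in m: 0 up, 0.006 fully pressed. A spring returns it; fully down takes about 5 N.
- store_key_top (a point): Centre of the upper face of the grey round key, 28 mm in diameter, in a black housing on the front right part of the casing; it is pressed straight down by 6 mm.
- bung_1_mid (a point): Loose black rubber bung, 34 mm across, 22 mm high, standing on the rear right of the casing; its centre, half-way up. To be left alone.
- conical_flask_mid (a point): Loose conical glass flask, 92 mm wide, 124 mm high, behind the instrument; its centre, half-way up. To be left alone.
- beaker_50b_mid (a point): Loose small glass beaker, 66 mm wide, 92 mm high, right of the instrument; its centre, half-way up. To be left alone.
- marker_green_mid (a point): Loose felt pen, 135 mm long, 15 mm high, lying in front of the instrument; its centre, half-way up. To be left alone.
- bung_5_mid (a point): Loose pale rubber bung, 28 mm across, 12 mm high, near the instrument's front right corner; its centre, half-way up. To be left alone.
- beaker_50a_mid (a point): Loose small glass beaker, 68 mm wide, 90 mm high, behind the instrument on the left; its centre, half-way up. To be left alone.

How it is judged:
By the outcome, as a careful person would: the job done as asked, in the order asked, and still so for the second after the job is handed in, with the robot touching nothing.
It also fails if it takes over 64 s, if anything falls off the work surface, if the arm or the gripper's body presses on something with over 40 N, if the wrist force passes 120 N, or if a joint passes its speed limit or range.

## Robot

A 6-joint arm with a two-finger parallel gripper is mounted at the origin on a cart in front of the work surface, level with it; the furniture and walls round the work are solid. World frame = base frame: x ahead of the robot, y to its left, z up, the work surface at z = 0. Lengths are in m, angles in rad, forces in N, time in s.
With the tool pointing down it reaches from about 0.325 to 0.9 m from the base axis. Payload 3.5 kg.
Tool frame: the origin (TCP) lies at the very end of the fingers, on their centre line; the grasp point (between the pads) lies 19 mm behind it; z points along the fingers, y is the direction in which the jaws open and shut (so a half turn about z gives the same grasp; the last joint's range is limited). The gripper opens to 85 mm and grips with 20 to 120 N. Pads are 22 mm wide; open, the fingers measure 114 mm over their backs; the gripper's body (76 mm by 85 mm) begins 54 mm behind the grasp point. The pads swing forward as they close: fully open they stand 13 mm farther back than shut.
Start: joints at [1.013, 0.276, -0.026, 1.268, 0, 1.467], TCP at [0.275, 0.561, 0.231] pointing down, gripper open.
Joint ranges: [-3.12, 3.12], [-0.85, 1.88], [-1.08, 1.24], [-1.95, 2.15], [-1.57, 1.53], [-3.14, 3.14]. Speed limits (rad/s): [2.57, 2.57, 3.14, 3.14, 3.14, 3.14].

## Interface

Orientations are given as [roll, pitch, yaw] about the fixed x, y, z axes, in that order (R = Rz(yaw) Ry(pitch) Rx(roll)).
In Python, from station import robot gives the robot as it stands. Calls block until the motion is done:
- robot.goto(position, orientation): joint-space move of the TCP to a pose.
- robot.move_l(position, frame=None, vel=0.15): straight line of the TCP; frame=None keeps the orientation; vel is the mean speed in m/s.
- robot.move_j(angles): joint-space move.
- robot.open() and robot.clamp(): open the fingers fully, or close them until they stop; the grip force is fixed at half the most.
- robot.pause(seconds).
- robot.inverse_kinematics(position, orientation): joint angles nearest the present ones, or None.
- robot.sense(): the state.
- robot.snapshot(name): name is "side" or "top" or "wrist"; returns a dict with "pixels" (400x640x3 uint8, red, green, blue), "fov_y" (degrees; the focal length in pixels is half the picture's height over the tangent of half this angle, whatever the lens; pixels are square), "cx", "cy" (the principal point, pixels), "k1" (the pictures are not rectified: a ray, as slopes to the right and down, at radius r is drawn at 1 + k1 r^2 times it, then the intrinsics apply), "pose" (4x4, takes a point from camera to world coordinates); the wrist camera has in their place "mount" (4x4, takes a point from camera to tool coordinates, whose origin is the TCP and whose axes are the flange's). Camera axes: x right, y down, z forward; pixel columns grow to the right and rows downward; lengths in m; the calibration is good to about 2 mm. A picture is of the moment at which its call begins: read the wrist's pose just before it. There is no depth.
A pose or a line that the arm cannot do raises robot.Unreachable and nothing moves.
- robot.close_job(): hands the job in, once; it reports no verdict.
The state is a dict: "time": time; "joint_positions": joint angles; "joint_velocities": joint speeds; "joint_torque": joint torques, N m; "eef_pos": TCP position; "tool_rot": TCP orientation; "contact_force": force on the tool from outside, world axes, zero at the start; "moment": the same for the moment, N m; "finger_gap": opening from 0.0 (shut) to 1.0 (fully open).
Only numpy, scipy, OpenCV 4.12 (cv2) and the standard library are available. Lean on these libraries where they do the work, as an engineer would, in place of code of your own. Each camera call takes 0.05 s, during which the arm holds its last target. There are 200 camera calls.

## Working session

There is one attempt and no reset: what is moved stays moved. The work goes in short steps, each a Python script; the robot and the scene stay as the last script left them, time stands still between calls to the robot, and variables do not carry over. Pictures are saved under pics/ and viewed, about 8 in all and at most 12, crops included, and the job is handed in when it is done.

```bash
mkdir -p pics; ls
cat > h.py <<'E'
import numpy as np, cv2
from station import robot
from scipy.spatial.transform import Rotation as R
def K(s):
    h=s["pixels"].shape[0]; f=h/2/np.tan(np.radians(s["fov_y"])/2)
    return np.array([[f,0,s["cx"]],[0,f,s["cy"]],[0,0,1.]]), np.array([s["k1"],0,0,0,0.])
def snap(name,fn):
    st=robot.sense(); s=robot.snapshot(name)
    if "pose" in s: T=np.array(s["pose"])
    else:
        T=np.eye(4); r=np.array(st["tool_rot"])
        T[:3,:3]=r if r.shape==(3,3) else R.from_euler("xyz",r).as_matrix()
        T[:3,3]=st["eef_pos"]; T=T@np.array(s["mount"])
    s["T"]=T; cv2.imwrite("pics/"+fn,s["pixels"][:,:,::-1])
    k,d=K(s); np.savez("pics/"+fn[:-4],T=T,K=k,d=d,pixels=s["pixels"]); return s
def load(fn): return dict(np.load("pics/"+fn+".npz"))
def onplane(c,uv,z):
    p=cv2.undistortPoints(np.array(uv,float).reshape(-1,1,2),c["K"],c["d"])[:,0]
    D=np.c_[p,np.ones(len(p))]@c["T"][:3,:3].T; o=c["T"][:3,3]
    return o+D*((z-o[2])/D[:,2])[:,None]
def proj(c,P):
    Ti=np.linalg.inv(c["T"]); q=np.atleast_2d(P)@Ti[:3,:3].T+Ti[:3,3]
    return cv2.projectPoints(q.reshape(-1,1,3),np.zeros(3),np.zeros(3),c["K"],c["d"])[0][:,0]
E
python3 - <<'E'
from h import *
for n in("top","side"):
    s=snap(n,n+"0.png"); print(n,s["T"].round(3).tolist(),s["fov_y"],s["k1"])
print(robot.sense())
E
```

```text
pics
top [[0.017, -0.971, 0.239, 0.357], [-1.0, -0.017, 0.003, -0.152], [0.001, -0.239, -0.971, 1.054], [0.0, 0.0, 0.0, 1.0]] 49.497584752094774 0.0031290822769900277
side [[0.911, -0.18, 0.371, 0.163], [-0.413, -0.381, 0.827, -1.086], [-0.008, -0.907, -0.421, 0.57], [0.0, 0.0, 0.0, 1.0]] 43.95362354580378 -0.0056170777180942445
{'time': 0.1, 'joint_positions': array([ 1.01263249e+00,  2.77089066e-01, -2.77146868e-02,  1.26800032e+00,
        3.75371328e-05,  1.46740164e+00]), 'joint_velocities': array([ 0.0010249 , -0.00176925,  0.00314739, -0.00029544,  0.00118073,
        0.00118086]), 'joint_torque': array([ 4.41104012e-04, -4.46707141e+01,  2.96129251e+01,  8.43970862e-03,
       -7.76610068e-05,  1.11127161e-06]), 'eef_pos': array([0.27416377, 0.56089123, 0.23026525]), 'tool_rot': array([-3.13959950e+00, -2.44557310e-04,  2.68682323e+00]), 'contact_force': array([-0.65426041,  0.10840421, -0.4389367 ]), 'moment': array([ 0.04534733,  0.00261496, -0.02315774]), 'finger_gap': 1.0027317064806254}
```

View pics/top0.png

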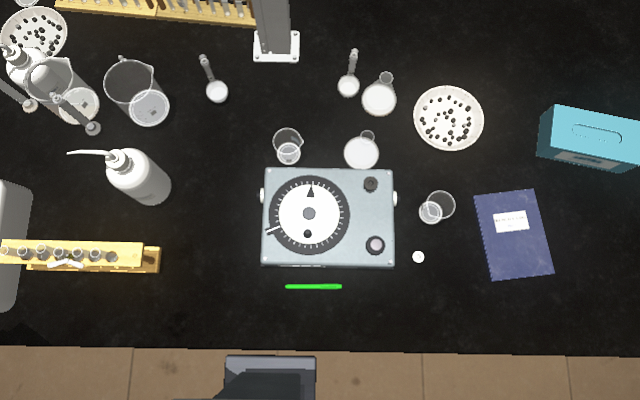

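View pics/side0.png

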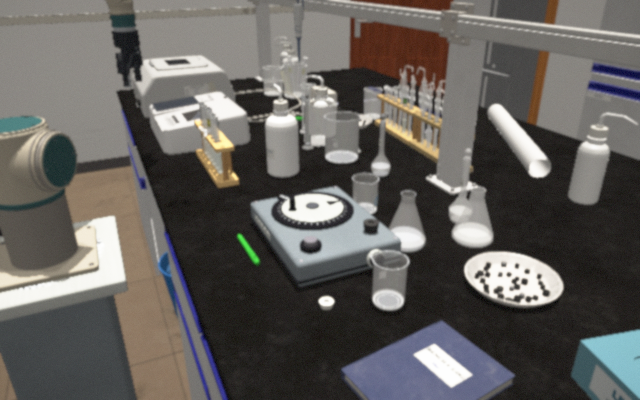

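The top view shows the dial at about (309,213), the stud at (307,234), the arrow tip at (311,185), the zero tab at about (266,233) and the key at (375,245). The side view agrees with this layout. The stud has to go counter-clockwise by roughly 110°. Next I'll take a rough position and move in for a near view.

Run:
```python
from h import *
c=load("top0")
for n,uv,z in[("axis",(309,213),.0765),("stud",(307,234),.102),("arrow",(311,185),.068),("zero",(266,233),.066),("key",(375,245),.075),("bung1",(371,183),.08),("c0",(263,265),.06),("c1",(395,267),.06),("c2",(392,168),.06),("c3",(265,168),.06)]:
    print(n,onplane(c,[uv],z)[0].round(4))
s=robot.snapshot("wrist"); print(np.array(s["mount"]).round(3).tolist(),s["fov_y"],s["k1"],s["cx"],s["cy"])
a=onplane(c,[(309,213)],.0765)[0]
for yaw in np.arange(-180,180,30):
    p=[a[0]-.03,a[1],.33]; q=robot.inverse_kinematics(p,[np.pi,0,np.radians(yaw)]); print(yaw,None if q is None else np.round(q,2))
```

```text
axis [ 0.569  -0.147   0.0765]
stud [ 0.5158 -0.1436  0.102 ]
arrow [ 0.6386 -0.1505  0.068 ]
zero [ 0.5224 -0.0488  0.066 ]
key [ 0.4978 -0.298   0.075 ]
bung1 [ 0.6424 -0.2906  0.08  ]
c0 [ 0.4497 -0.0444  0.06  ]
c1 [ 0.4504 -0.3447  0.06  ]
c2 [ 0.6867 -0.3445  0.06  ]
c3 [ 0.6813 -0.0392  0.06  ]
[[-0.001, -0.953, -0.302, 0.077], [1.0, -0.001, 0.0, 0.0], [-0.0, -0.302, 0.953, -0.142], [0.0, 0.0, 0.0, 1.0]] 67.98371111226646 -0.029047509691279137 319.8867168115786 194.77081641013973
-180 [-0.38  0.12 -0.01  1.44  0.   -0.38]
-150 [-0.38  0.12 -0.01  1.44  0.   -0.91]
-120 [-0.38  0.12 -0.01  1.44  0.   -1.43]
-90 [-0.38  0.12 -0.01  1.44  0.   -1.95]
-60 [-0.38  0.12 -0.01  1.44  0.   -2.48]
-30 [-0.38  0.12 -0.01  1.44  0.   -3.  ]
0 [-0.38  0.12 -0.01  1.44  0.    2.76]
30 [-0.38  0.12 -0.01  1.44  0.    2.24]
60 [-0.38  0.12 -0.01  1.44  0.    1.71]
90 [-0.38  0.12 -0.01  1.44  0.    1.19]
120 [-0.38  0.12 -0.01  1.44  0.    0.67]
150 [-0.38  0.12 -0.01  1.44  0.    0.14]
```

Run:
```python
from h import *
robot.clamp()
p=np.array(robot.sense()["eef_pos"]); robot.move_l([p[0],p[1],.40],vel=.3)
o=[np.pi,0,np.pi]
robot.goto([.60,-.147,.40],o); robot.move_l([.625,-.155,.28],vel=.25)
robot.pause(.4)
s=snap("wrist","w1.png"); st=robot.sense(); print(st["time"],st["eef_pos"],st["contact_force"],st["finger_gap"])
```

```text
5.4667 [ 0.62521306 -0.15511069  0.28078414] [ 0.03092736 -0.83259166 -0.16545198] -1.7482571835199014e-05
```

View pics/w1.png

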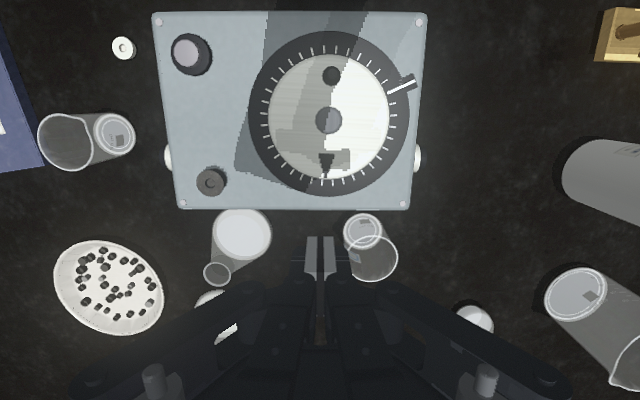

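The near view shows the dial cap at (329,121), the stud top at (331,75), the arrow tip at about (326,180), the zero line and tab at about (388–416, 95–77), and the key at (191,54). Next I'll compute exact values on the plane.

```bash
cat >> h.py <<'E'
def circ(P):
    A=np.c_[2*P[:,:2],np.ones(len(P))]; x=np.linalg.lstsq(A,(P[:,:2]**2).sum(1),rcond=None)[0]
    return x[:2],np.sqrt(x[2]+x[:2]@x[:2])
def blob(g,lo,hi,uv,rad):
    """centroid,area,contour of the blob with lo<=g<=hi nearest uv"""
    m=((g>=lo)&(g<=hi)).astype(np.uint8); w=np.zeros_like(m); cv2.circle(w,tuple(map(int,uv)),rad,1,-1); m&=w
    n,l,s,c=cv2.connectedComponentsWithStats(m); k=[i for i in range(1,n) if s[i,4]>15]
    i=min(k,key=lambda i:np.hypot(*(c[i]-uv))); ct=max(cv2.findContours((l==i).astype(np.uint8),0,1)[0],key=len)[:,0]
    return c[i],s[i,4],ct
def rect(c,z,ctr,half=.12,n=960):
    """image resampled on plane z: rows = -x world, cols = -y world"""
    t=np.linspace(half,-half,n); X,Y=np.meshgrid(ctr[0]+t,ctr[1]+t,indexing="ij")
    uv=proj(c,np.c_[X.ravel(),Y.ravel(),np.full(X.size,z)]).astype(np.float32).reshape(n,n,2)
    return cv2.remap(c["pixels"],uv,None,cv2.INTER_LINEAR)
E
python3 - <<'E'
from h import *
c=load("w1"); g=cv2.cvtColor(c["pixels"],cv2.COLOR_RGB2GRAY)
ctr=onplane(c,[(329,121)],.0765)[0]; print("cap",ctr)
# collar outer edge: radial scan for dark->casing on plane .066
im=cv2.cvtColor(rect(c,.066,ctr),cv2.COLOR_RGB2GRAY).astype(float)
def samp(im,r,a,half=.12,n=960):
    x=(half-r*np.cos(a))/(2*half)*(n-1); y=(half-r*np.sin(a))/(2*half)*(n-1)
    return cv2.remap(im.astype(np.float32),y.astype(np.float32),x.astype(np.float32),1)
A=np.radians(np.arange(0,360,1)); r=np.arange(.084,.106,.0002)
P=samp(im,r[None]*np.ones((len(A),1)),A[:,None]*np.ones((1,len(r))))
e=np.argmax(np.diff(cv2.GaussianBlur(P,(9,1),0),axis=1),1); re=r[e]
Q=np.c_[ctr[0]+re*np.cos(A),ctr[1]+re*np.sin(A)]; ok=abs(re-np.median(re))<.006
for _ in range(3):
    cc,rr=circ(Q[ok]); d=np.hypot(*(Q-cc).T)-rr; ok=abs(d)<.0015
print("collar",cc,rr,ok.sum())
im=cv2.cvtColor(rect(c,.066,cc),cv2.COLOR_RGB2GRAY)
A=np.radians(np.arange(0,360,.25)); r=np.arange(.089,.098,.0005)
m=samp(im,r[None]*np.ones((len(A),1)),A[:,None]*np.ones((1,len(r)))).mean(1)
r2=np.arange(.074,.088,.0005); m2=samp(im,r2[None]*np.ones((len(A),1)),A[:,None]*np.ones((1,len(r2)))).min(1)
k=np.argmax(m2); i=np.arange(k-24,k+25)%1440; w=np.clip(m2[i]-60,0,None); print("zero deg",np.degrees(A[k]),k*.25+(np.arange(-24,25)*w).sum()/w.sum()*.25, m2[k])
s=onplane(c,[(331,75)],.102)[0]; ar=onplane(c,[(326,180)],.068)[0]
for n,p in(("stud",s),("arrow",ar)): d=p[:2]-cc; print(n,p,np.hypot(*d),np.degrees(np.arctan2(d[1],d[0])))
print("key",onplane(c,[(191,54)],.075)[0])
cv2.imwrite("pics/r1.png",cv2.resize(rect(c,.068,cc)[:,:,::-1],(600,600)))
E
```

```text
cap [ 0.57037098 -0.14493632  0.0765    ]
collar [ 0.56939748 -0.14556324] 0.09435876074298387 326
zero deg 114.00000000000001 114.0702845979806 249.07422
stud [ 0.52328445 -0.14402688  0.102     ] 0.046138607481967235 178.09176922964355
arrow [ 0.64204944 -0.14779878  0.068     ] 0.07268634823919284 -1.762463733377492
key [ 0.49906515 -0.29475311  0.075     ]
```

View pics/r1.png

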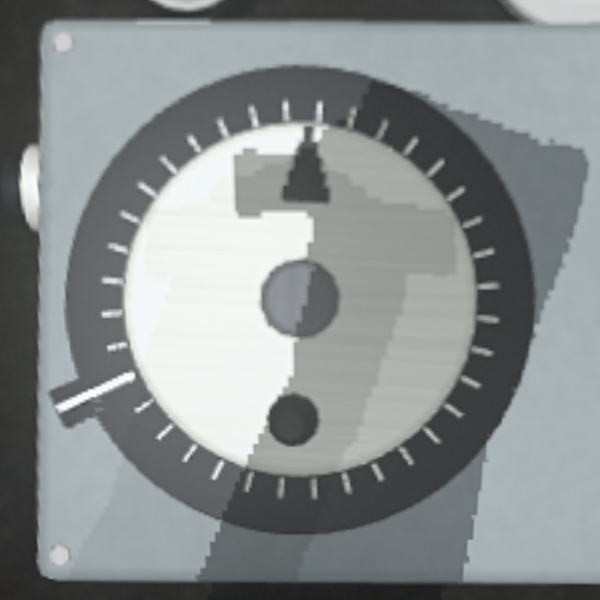

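Everything agrees. The collar radius measures 94.4 mm against 95, the stud 46 mm against 48 and the arrow 72.7 mm against 70. The arrow is at about −2° and the zero line at 114.1°, so the stud must go to 294.1°. I'll push to about 8° short and then look.

```bash
cat >> h.py <<'E'
AX=np.array([.5696,-.1454])
def pose(psi,z,g=.018,back=0):
    a=np.radians(psi); u=np.array([np.cos(a),np.sin(a)]); t=np.array([-u[1],u[0]])
    return [*(AX+.048*u-(g+back)*t),z],[np.pi,0,(a-np.pi/2+np.pi)%(2*np.pi)-np.pi]
def F(): return np.array(robot.sense()["contact_force"])
E
python3 - <<'E'
from h import *
p,o=pose(148,.20); robot.goto(p,o); robot.move_l(pose(148,.081)[0],vel=.12); f0=F(); print(f0,robot.sense()["eef_pos"])
for psi in np.arange(154,287,6):
    p,o=pose(psi,.081); robot.move_l(p,o,vel=.04)
    a=np.radians(psi); f=F()-f0; print(psi,"tang",round(f@[-np.sin(a),np.cos(a),0],2),f.round(1),round(robot.sense()["time"],1))
    if np.linalg.norm(f)>15: break
p,o=pose(psi,.081,back=.02); robot.move_l(p,o,vel=.08); p[2]=.2; robot.move_l(p,vel=.2)
robot.pause(.2); snap("top","t2.png"); snap("wrist","w2.png"); print(robot.sense()["time"])
t=cv2.imread("pics/t2.png")[140:300,240:420]; w=cv2.imread("pics/w2.png")
cv2.imwrite("pics/v2.png",np.hstack([cv2.resize(t,(450,400)),cv2.resize(w[:, 60:580],(350,269)).repeat(1,0) if 0 else cv2.copyMakeBorder(cv2.resize(w,(350,219)),0,181,0,0,0)]))
E
```

```text
[ 0.43850837 -0.38975101  0.20450126] [ 0.53924738 -0.10495952  0.08181987]
154 tang -0.36 [-0.9  0.8 -0.3] 8.8
160 tang -0.4 [-0.6  0.7 -0.3] 9.1
166 tang 0.06 [ 0.1 -0.1 -0.3] 9.3
172 tang -0.0 [-0.6  0.1  0.2] 9.6
178 tang -0.66 [ 0.4  0.6 -0.2] 9.9
184 tang -1.47 [0.3 1.5 0.1] 10.2
190 tang -1.14 [0.3 1.2 0.7] 10.5
196 tang -1.31 [-0.3  1.3 -0.6] 10.8
202 tang -0.92 [-0.8  0.7  0.1] 11.0
208 tang -2.13 [-0.2  2.3  0.6] 11.3
214 tang -1.72 [-0.7  1.6  0.2] 11.6
220 tang -0.93 [-0.7  0.7  0.3] 11.9
226 tang -0.48 [-0.1  0.5 -1. ] 12.2
232 tang -0.63 [-0.6  0.3 -0.1] 12.4
238 tang -1.16 [-1.3  0.1 -0.8] 12.7
244 tang -0.8 [-0.2  1.4 -0.5] 13.0
250 tang -0.26 [ 0.2  1.3 -0.1] 13.3
256 tang -0.57 [-0.5  0.3 -0.1] 13.6
262 tang -1.39 [-1.4  0.3 -1.5] 13.9
268 tang -0.96 [-0.9  1.  -0.2] 14.2
274 tang -0.73 [-0.7  0.1 -0.9] 14.4
280 tang -1.53 [-1.5 -0.3  0.3] 14.7
286 tang -1.89 [-1.8 -0.5 -1.7] 15.0
16.4417
```

View pics/v2.png

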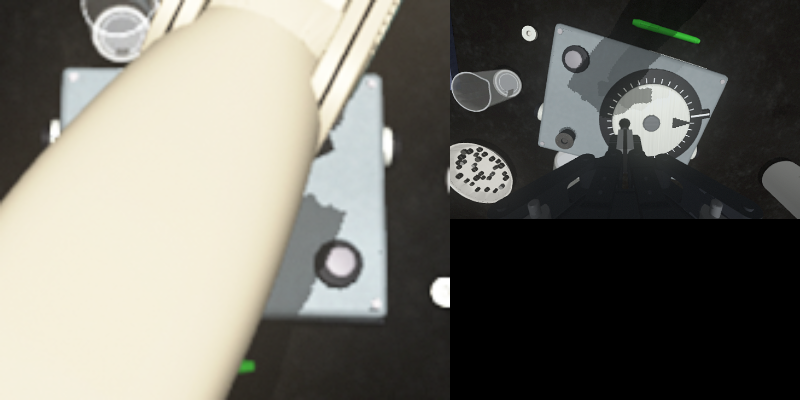

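The push works: the wrist view shows the arrow near the zero line, some degrees short. Next I'll put the camera straight above the dial axis, so parallax is purely radial, and measure both angles.

```bash
cat >> h.py <<'E'
def measure(fn):
    robot.goto([AX[0]+.077,AX[1],.26],[np.pi,0,np.pi]); robot.pause(.3)
    snap("wrist",fn+".png"); return angles(fn)
def angles(fn):
    c=load(fn); n=1200; h=.12; s=2*h/(n-1)
    def polar(z):
        im=cv2.cvtColor(rect(c,z,AX,h,n),cv2.COLOR_RGB2GRAY); return im
    def ctr(im,zr,dark):  # circle fit: radius edge of collar / disc
        A=np.radians(np.arange(0,360,1.)); r=np.arange(*zr,.0002)
        X=(h-r*np.cos(A[:,None]))/s; Y=(h-r*np.sin(A[:,None]))/s
        P=cv2.GaussianBlur(cv2.remap(im,Y.astype(np.float32),X.astype(np.float32),1).astype(np.float32),(9,1),0)
        re=r[np.argmax(np.diff(P,axis=1)*dark,1)]; Q=np.c_[re*np.cos(A),re*np.sin(A)]; ok=abs(re-np.median(re))<.004
        for _ in range(3): cc,rr=circ(Q[ok]); ok=abs(np.hypot(*(Q-cc).T)-rr)<.001
        return cc,rr,ok.sum()
    def pts(m,cc): i,j=np.nonzero(m); return np.c_[h-i*s,h-j*s]-cc
    i66=polar(.066); i72=polar(.072)
    c66=ctr(i66,(.086,.104),1); c72=ctr(i72,(.062,.078),-1)
    print("collar",c66,"disc",c72)
    p=pts(i66>130,c66[0]); r=np.hypot(*p.T); a=np.degrees(np.arctan2(p[:,1],p[:,0]))
    k=(abs(a-114)<6)&(r>.084)&(r<.104); z=np.degrees(np.arctan2(p[k,1].mean(),p[k,0].mean()))
    p=pts(i72<90,c72[0]); r=np.hypot(*p.T); a=np.degrees(np.arctan2(p[:,1],p[:,0]))
    k=(r>.03)&(r<.066)&(abs(a-105)<40); ar=np.degrees(np.arctan2(p[k,1].mean(),p[k,0].mean()))
    p=pts(polar(.102)<70,c72[0]); r=np.hypot(*p.T); a=np.degrees(np.arctan2(p[:,1],p[:,0]))%360
    kk=(r>.036)&(r<.060)&(abs(a-285)<30); st=np.degrees(np.arctan2(p[kk,1].mean(),p[kk,0].mean()))%360
    print("zero",z,"arrow",ar,"n",k.sum()*s*s*1e6,"stud-180",st-180,"n",kk.sum()*s*s*1e6,"r",np.hypot(*p[kk].mean(0)))
    cv2.imwrite("pics/"+fn+"r.png",cv2.resize(rect(c,.070,AX,h,n)[:,:,::-1],(600,600),interpolation=cv2.INTER_AREA)); return z,ar
E
python3 -c "
from h import *
measure('w3'); print(robot.sense()['time'])"
```

```text
collar (array([-8.15827822e-05, -1.82233692e-04]), np.float64(0.09438607772019532), np.int64(346)) disc (array([-6.00638638e-05, -2.71976903e-04]), np.float64(0.06958904236478071), np.int64(358))
zero 113.69237855385343 arrow nan n 0.0 stud-180 106.33464667993866 n 235.19182304408525 r 0.044122049819224525
17.375h.py:64: RuntimeWarning: Mean of empty slice.
  k=(r>.03)&(r<.066)&(abs(a-105)<40); ar=np.degrees(np.arctan2(p[k,1].mean(),p[k,0].mean()))
  ret = ret.dtype.type(ret / rcount)
```

View pics/w3r.png

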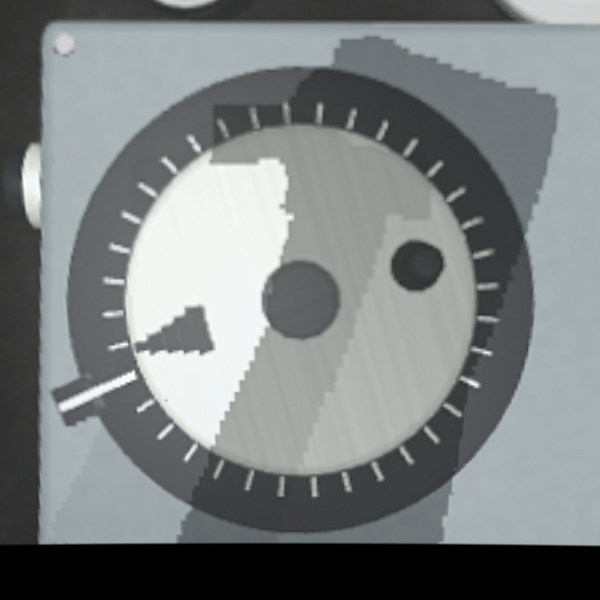

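The arrow is lit at about (105–106°), and its grey level is above my threshold, so I'll fix that on the saved picture.

```bash
sed -i 's/i72<90/i72<150/; s/abs(a-105)<40/abs(a-AR)<13/; s/^def angles(fn):/def angles(fn,AR=110):/' h.py
python3 - <<'E'
from h import *
angles("w3",106)
# zero line through width: centroid of brightness at several radii
c=load("w3"); im=cv2.cvtColor(rect(c,.066,AX,.12,1200),cv2.COLOR_RGB2GRAY).astype(float); s=.24/1199
P=[]
for r in np.arange(.074,.1,.002):
    a=np.radians(np.arange(108,120,.1)); x=r*np.cos(a);y=r*np.sin(a)
    v=cv2.remap(im.astype(np.float32),((.12-y)/s).astype(np.float32)[None],((.12-x)/s).astype(np.float32)[None],1)[0]
    w=np.clip(v-120,0,None); P.append([(x*w).sum()/w.sum(),(y*w).sum()/w.sum()])
P=np.array(P); cc=np.array([-7e-5,-2.2e-4]); d=P-cc; print(np.degrees(np.arctan2(d[:,1],d[:,0])).round(2)); q=np.polyfit(P[:,1],P[:,0],1); print(90-np.degrees(np.arctan(q[0])))
E
```

```text
collar (array([-8.15827822e-05, -1.82233692e-04]), np.float64(0.09438607772019532), np.int64(346)) disc (array([-6.00638638e-05, -2.71976903e-04]), np.float64(0.06958904236478071), np.int64(358))
zero 113.69237855385343 arrow 106.39087716553603 n 307.4321734612037 stud-180 106.33464667993866 n 235.19182304408525 r 0.044122049819224525
[114.27 114.19 114.13 114.18 114.23 114.21 114.21 114.05 114.13 114.11
 114.07 113.18 113.63 113.14]
110.7846447202447
```

The zero line's inner part is at 114.15° and the arrow at 106.39°, and the stud agrees at 106.33°. Pusher angle 286 gave 286.39, so 293.7 should finish it.

```bash
cat >> h.py <<'E'
def push(lst,zz=.081):
    p,o=pose(lst[0],.20,back=.02); robot.goto(p,o); p[2]=zz; robot.move_l(p,vel=.12)
    for psi in lst: p,o=pose(psi,zz); robot.move_l(p,o,vel=.03)
    robot.pause(.2); print(robot.sense()["eef_pos"]-np.array(p))
    p,o=pose(lst[-1],zz,back=.02); robot.move_l(p,o,vel=.06); p[2]=.2; robot.move_l(p,vel=.2)
E
python3 - <<'E'
from h import *
push([282,286,290,293.7]); measure("w4"); print(robot.sense()["time"])
c=load("w4"); im=rect(c,.069,AX,.12,1200); cv2.imwrite("pics/w4c.png",cv2.resize(im[550:900,50:500,::-1],(790,614))[:600])
E
```

```text
[-3.02421489e-04  2.76271225e-05 -9.56243363e-05]
collar (array([-0.0001274 , -0.00012631]), np.float64(0.09437270009610087), np.int64(347)) disc (array([-8.10515340e-05, -2.48826895e-04]), np.float64(0.06957555140111264), np.int64(357))
zero 113.63952939041134 arrow 113.2913303751893 n 300.01982469405624 stud-180 113.594623114564 n 236.39382554686588 r 0.044079129125019455
23.0833
```

View pics/w4c.png

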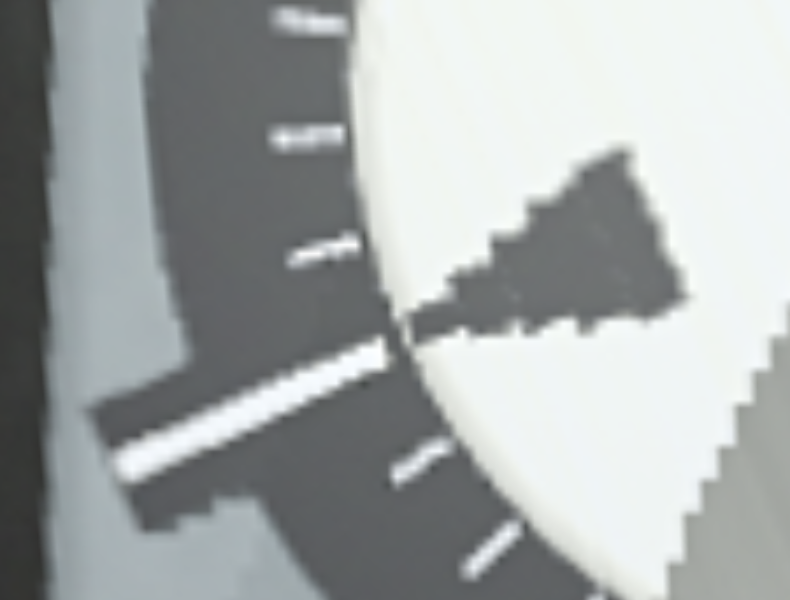

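The arrow is just above the zero line: its tip is at (410,328), and the line extended reaches (410,341). It is about 0.8° short, which agrees with the numbers (113.3–113.6 against 114.1). One small nudge.

Run:
```python
from h import *
push([290,294.4]); measure("w5"); print(robot.sense()["time"])
c=load("w5"); im=rect(c,.069,AX,.12,1200); cv2.imwrite("pics/w5c.png",cv2.resize(im[550:900,50:500,::-1],(790,614))[:600])
g=cv2.cvtColor(c["pixels"],cv2.COLOR_RGB2GRAY)
p=proj(c,[[.4985,-.297,.075]])[0]; print("key px",p)
t=load("top0"); print(proj(t,[[.4985,-.297,.075]])[0])
x,y=map(int,p); cv2.imwrite("pics/k5.png",cv2.resize(c["pixels"][max(0,y-50):y+50,max(0,x-60):x+60,::-1],None,fx=4,fy=4))
print(max(0,x-60),max(0,y-50))
```

```text
[-2.65275534e-04 -3.40154769e-05 -6.53571139e-05]
collar (array([-0.00012325, -0.00016147]), np.float64(0.09437436880382544), np.int64(347)) disc (array([-6.30278289e-05, -2.92137386e-04]), np.float64(0.06959346141510143), np.int64(358))
zero 113.61985349550433 arrow 114.05952257179773 n 293.3286774285772 stud-180 114.42225379194792 n 234.87128904334375 r 0.04410414563769395
28.275
key px [168.03659164  29.43744082]
[374.57451152 244.66539784]
108 0
```

View pics/w5c.png

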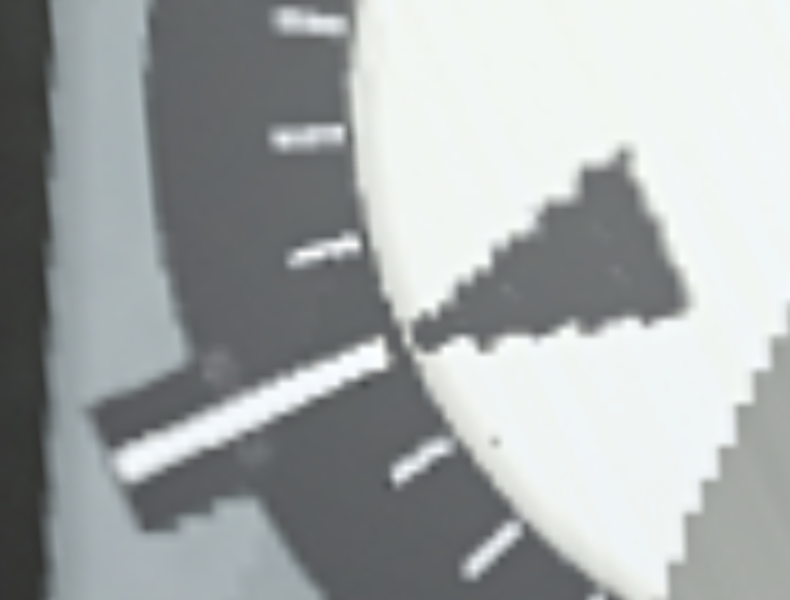

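View pics/k5.png

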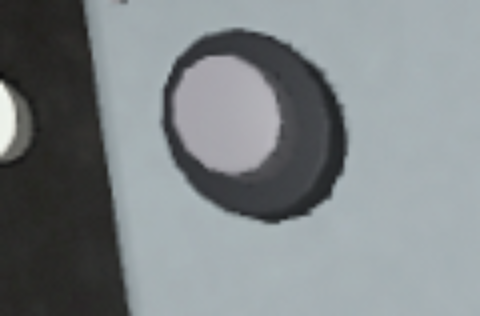

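The arrow is on the line: 114.06° (114.4° by the stud) against 114.15°. Extending the zero line, it passes through the arrow tip at (417,334). The key centre in the crop is at (226,114), which is wrist pixel (164.5,28.5). Next I'll triangulate the key.

Run:
```python
from h import *
rays=[]
for fn,uv in(("w5",(164.5,28.5)),("w1",(191,54)),("top0",(375,245))):
    c=load(fn); g=cv2.cvtColor(c["pixels"],cv2.COLOR_RGB2GRAY); m,a,_=blob(g,120,255,uv,11 if fn=="top0" else 17); print(fn,m,a)
    o=c["T"][:3,3]; d=onplane(c,[m],.07)[0]-o; d/=np.linalg.norm(d); rays.append((o,d))
    for z in(.07,.08,.09): print(z,onplane(c,[m],z)[0][:2].round(4),end=" ")
    print()
M=sum(np.eye(3)-np.outer(d,d) for o,d in rays); b=sum((np.eye(3)-np.outer(d,d))@o for o,d in rays); print(np.linalg.solve(M,b))
```

```text
w5 [164.25324675  28.17207792] 616
0.07 [ 0.4962 -0.303 ] 0.08 [ 0.4984 -0.2983] 0.09 [ 0.5006 -0.2936] 
w1 [186.14056225  53.        ] 498
0.07 [ 0.4973 -0.302 ] 0.08 [ 0.4987 -0.2979] 0.09 [ 0.5002 -0.2937] 
top0 [375.52083333 244.35416667] 96
0.07 [ 0.5    -0.2999] 0.08 [ 0.4985 -0.2984] 0.09 [ 0.4971 -0.2969] 
[ 0.49851439 -0.29831907  0.07962417]
```

The key top is at (0.4985, −0.2983, 0.080), which matches the casing geometry (0.4996, −0.2984). Pressing in small steps under force watch.

Run:
```python
from h import *
xy=[.4987,-.2983]; robot.goto([*xy,.16],[np.pi,0,np.pi]); robot.move_l([*xy,.088],vel=.1); robot.pause(.3)
f0=np.mean([F() for _ in range(3)],0); z=.088; hit=0
while z>.068:
    z-=.001; robot.move_l([*xy,z],vel=.02); robot.pause(.1); f=F()-f0; print(round(z,4),robot.sense()["eef_pos"][2].round(4),f.round(1))
    if f[2]>11: break
robot.pause(.3); print((F()-f0).round(1),robot.sense()["eef_pos"])
robot.move_l([*xy,.12],vel=.08); robot.move_l([*xy,.26],vel=.25); print(robot.sense()["time"])
measure("w6"); print(F(),robot.sense()["time"])
```

```text
0.087 0.0869 [0.  1.1 0.6]
0.086 0.086 [ 0.5 -0.9  0.8]
0.085 0.085 [ 1.1 -0.9 -0. ]
0.084 0.084 [ 0.2 -0.1 -0.3]
0.083 0.083 [0.3 0.  0.5]
0.082 0.0821 [0.9 0.2 1.1]
0.081 0.0811 [ 0.3 -0.4  3.3]
0.08 0.0801 [ 0.6 -0.4  3.3]
0.079 0.0791 [-0.5 -0.3  3. ]
0.078 0.0781 [0.4 0.1 4.6]
0.077 0.0771 [ 1.2 -0.8  4.1]
0.076 0.0761 [ 1.  -0.8  5.2]
0.075 0.076 [-0.6  1.1  9.7]
0.074 0.0759 [-2.1  2.5 15.8]
[-1.3  1.4 14.5] [ 0.49890038 -0.29847258  0.07586767]
37.0083
collar (array([-0.00013431, -0.00015607]), np.float64(0.09436976037857801), np.int64(348)) disc (array([-0.00010113, -0.00025758]), np.float64(0.06958658398820841), np.int64(356))
zero 113.69100146639371 arrow 113.95348727268892 n 294.771080431914 stud-180 114.47573304611052 n 235.75275754538285 r 0.044084625840551984
[ 0.07093199 -0.01715289  0.26781239] 38.2167
```

View pics/w6.png

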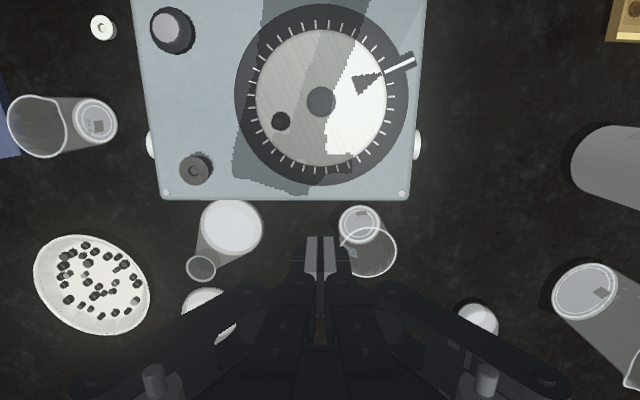

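The key travelled from about 0.082 to a hard stop at 0.0759, which is 6 mm. The picture shows the key back up, the arrow on the zero line, and the other objects unmoved.

```bash
python3 -c "
from station import robot
print(robot.close_job())"
```

```text
the job is handed in; nothing more can be done
None
```

The dial is set to the zero line, the key was pressed after that and released, and the job was handed in at about 38 s of the 64 s allowed.

- **Dial:** I pushed the stud counter-clockwise by about 116° with the closed fingertips, then made two small corrections after looking from directly above the axis.
- **Arrow check:** In the last picture the arrow is at 113.95°. The zero line's inner part was measured at 114.15° in an earlier picture, so the gap is about 0.2°.
- **Measurements that disagreed:** The stud gives 114.5° for the arrow. A coarser mean taken over the whole zero line gives 113.7°, because its outer end is biased. The spread is about ±0.4°, or roughly 0.5 mm at the rim.
- **Key:** It moved from about 82 mm to a hard stop at 75.9 mm, which matches the 6 mm travel. The force rose to about 15 N at the stop, and I then lifted off. The key looks up again in the last picture.
- **Everything else:** The loose objects visible in the last wrist picture (flask, both beakers and both bungs) look unmoved. The green pen is outside that picture and I did not check it again at the end. The fingers touched only the stud and the key. I had no direct reading of dial lift; the fingertips backed clear of the stud before each rise.

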